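Count to the third gap and push the key block home

ROBOT

A 6-joint arm with a two-finger parallel gripper is mounted at the origin on the work surface. World frame = base frame: x ahead of the robot, y to its left, z up, the work surface at z = 0. Lengths are in m, angles in degrees, forces in N, time in s.
With the tool pointing down it reaches from about 0.4 to 0.825 m from the base axis. Payload 7 kg.
Tool frame: the origin (TCP) lies at the very end of the fingers, on their centre line; the grasp point (between the pads) lies 19 mm behind it (r.hold_point_z is the distance from the TCP to the grasp point, in m); x points along the fingers, y is the direction in which the jaws open and shut, and the axes are right-handed (so a half turn about x gives the same grasp; the last joint's range is limited). The gripper opens to 88 mm and grips with 3 to 60 N. Pads are 19 mm wide; open, the fingers measure 130 mm over their backs; the gripper's body (78 mm by 193 mm) begins 47 mm behind the grasp point.
Start: joints at [-60.327, 20.546, 0.682, 0, -70.136, -16.507], TCP at [0.154, -0.657, 0.199] pointing down, gripper open.
Joint ranges: [-176.03, 176.03], [-82.01, 121.73], [-58.28, 71.71], [-173.87, 95.51], [-174.79, -0.11], [-173.66, 173.66]. Speed limits (degrees/s): [136.94, 136.94, 172.46, 180, 180, 180].

INTERFACE

Orientations are given as [roll, pitch, yaw] about the fixed x, y, z axes, in that order (R = Rz(yaw) Ry(pitch) Rx(roll)).
In Python, from plant import r gives the robot as it stands. The module is installed in compiled form; this text tells all that it offers.
- The arm moves only by the shell command python3 -m creep 'ROWS' [FORCE]. ROWS is JSON, a list of rows, each a list of 7 numbers: the turn, a rotation vector about the tool's x, y, z in rad, then the shift along the tool's x, y, z in cm, then the opening in per cent of the stroke, from 0 (shut) to 100 (fully open). In form: [[rx, ry, rz, x, y, z, fingers], ...]. A call has 1 to 8 rows; each row shifts and turns the commanded pose from where the row before left it, along the tool's axes as they then stand; what a row does not reach is not made up. A row lasts 1/10 s, in which the tool goes at most 50 mm and 8.59 degrees, less where a joint would pass 70% of its speed; a pose out of reach is approached as far as the arm can. A call is refused whole if a number of a shift passes 5 or a number of a turn 0.15, either way. A call with a gripper value outside its range is refused whole. The fingers move at their own pace and stop on an object; FORCE is the grip in N (left out, the last holds). Time passes only in rows, so rows that do not move let the fingers close. It gives the time, the measured TCP pose, the force and the opening at its end, in the units of the state.
- r.get_state(): the state, without advancing time (a new reading comes with each control period).
- r.capture(name): name is "side" or "top" or "wrist"; returns (picture, depth): 420x560x3 uint8, blue, green, red; 420x560 float32, m along the optical axis (not along the pixel's ray), 0 where there is no reading.
- r.camera_info(name): a dict with "fovy" (degrees; the focal length in pixels is half the picture's height over the tangent of half this angle, whatever the lens; pixels are square), "cx", "cy" (the principal point, pixels), "camera_from_world" (4x4, takes a point from world to camera coordinates). Camera axes: x right, y down, z forward; pixel columns grow to the right and rows downward; lengths in m; the calibration is good to about 2 mm. A picture is of the moment at which its call begins: read the wrist's pose just before it. camera_info takes no time and is no camera call; for the wrist camera it gives the pose at the moment of the call.
- r.close_job(): hands the job in, once; it reports no verdict.
Trained networks look in the newest picture that a camera, given by its name, has taken for a name from the list of things; names that differ only in an ending like _2 or _b are one class to them, and where a whole thing is asked for, a point or a joint stands for the part that bears it (a point fixed in the world has none). Each returns a list of dicts, best first, with "score" (0 to 1); they miss things now and then, are a little off and sometimes report something else, mostly with a low value. They report only what shows in the picture. A call takes as long as a camera call. They do not tell look-alikes from the thing itself.
- r.look_for(query, camera): "rect" ([left, top, right, bottom] in pixels, round what is visible of it).
- r.masks_of(query, camera): "pixels" (420x560 bool, what is visible of it) and "rect" ([left, top, right, bottom] in pixels, round what is visible of it).
The state is a dict: "time_s": time; "joints": joint angles; "qd": joint speeds; "joint_torque": joint torques, N m; "tcp_pos": TCP position; "eef_rot": TCP orientation; "contact_force": force on the tool from outside, world axes, zero at the start; "moment": the same for the moment, N m; "gripper_width": finger opening in m.
Only numpy, scipy, OpenCV 4.12 (cv2) and the standard library are available. Lean on these libraries where they do the work, as an engineer would, in place of code of your own. Each camera call takes 0.05 s, during which the arm holds its last target. There are 200 camera calls.

TASK

Counting from the end of the key rack where the bell stands, run a fingertip along the rail so that it presses down the first, second and third brass studs in that order, and none of the studs beyond. Then push the wooden key block along the ledge and into that third gap until it is fully home against the back rail, and leave everything. Only push: do not pick up or tip the block, and do not disturb the bell, tin, mallet or key ring.

Things in the scene. Friction and masses are not known exactly. Their poses are not given: they have to be found in the camera images.
- rack: Fixed dark-wood key rack with six gaps side by side, 284 mm wide, standing on the bench. Origin: middle of its width, at bench level, in the plane of the dividers' front ends; x points into the gaps (away from the robot), y along the rack to the left as seen from the robot, z up. All parts of it below are in this frame.
- ledge (a point): Middle of the rack's flat front ledge, on its top, 10 mm above the bench. The ledge reaches from x = -105 mm to the gaps, over the whole width.
- gap_row (a point): Middle of the row of gaps, ledge height. Seven upright dividers 8 mm thick (rounded front ends reach x = -4 mm; tops 44 mm above the bench) stand every 46 mm from y = -138 to +138 mm, leaving six gaps 38 mm wide, 57 mm deep, floored level with the ledge, open in front and above. Gap centres: y = +115, +69, +23, -23, -69, -115 mm.
- rail (a point): Middle of the top of the back rail that closes the gaps: x = 57 to 87 mm, top 50 mm above the bench, with one sprung brass stud on it behind each gap, in the middle of the gap's width.
- home_row (a point): Point at x = 26 mm, y = 0 of the rack: a block fully home in a gap has its origin at this x; its leading end then meets the back rail and its near end stands 5 mm out, at x = -5 mm.
- stud1_top (a point): Top of the domed brass stud on the rail behind gap 1 (numbered from the left as seen from the robot, +y end first): 24 mm across, standing 8 mm proud of the rail, at x = 72 mm, z = 58 mm of the rack when up.
- stud1 (a joint): How far stud 1 is pressed down, m: 0 up, 0.007 fully down; springs back, about 0.4 N at first and 3.2 N at the bottom. Its rounded top also rides down under a fingertip sliding along the rail 2 to 4 mm below the studs' tops. It counts as pressed from 1.5 mm on.
- stud2_top (a point): Top of the domed brass stud on the rail behind gap 2 (numbered from the left as seen from the robot, +y end first): 24 mm across, standing 8 mm proud of the rail, at x = 72 mm, z = 58 mm of the rack when up.
- stud2 (a joint): How far stud 2 is pressed down, m: 0 up, 0.007 fully down; springs back, about 0.4 N at first and 3.2 N at the bottom. Its rounded top also rides down under a fingertip sliding along the rail 2 to 4 mm below the studs' tops. It counts as pressed from 1.5 mm on.
- stud3_top (a point): Top of the domed brass stud on the rail behind gap 3 (numbered from the left as seen from the robot, +y end first): 24 mm across, standing 8 mm proud of the rail, at x = 72 mm, z = 58 mm of the rack when up.
- stud3 (a joint): How far stud 3 is pressed down, m: 0 up, 0.007 fully down; springs back, about 0.4 N at first and 3.2 N at the bottom. Its rounded top also rides down under a fingertip sliding along the rail 2 to 4 mm below the studs' tops. It counts as pressed from 1.5 mm on.
- stud4_top (a point): Top of the domed brass stud on the rail behind gap 4 (numbered from the left as seen from the robot, +y end first): 24 mm across, standing 8 mm proud of the rail, at x = 72 mm, z = 58 mm of the rack when up.
- stud4 (a joint): How far stud 4 is pressed down, m: 0 up, 0.007 fully down; springs back, about 0.4 N at first and 3.2 N at the bottom. Its rounded top also rides down under a fingertip sliding along the rail 2 to 4 mm below the studs' tops. It counts as pressed from 1.5 mm on.
- stud5_top (a point): Top of the domed brass stud on the rail behind gap 5 (numbered from the left as seen from the robot, +y end first): 24 mm across, standing 8 mm proud of the rail, at x = 72 mm, z = 58 mm of the rack when up.
- stud5 (a joint): How far stud 5 is pressed down, m: 0 up, 0.007 fully down; springs back, about 0.4 N at first and 3.2 N at the bottom. Its rounded top also rides down under a fingertip sliding along the rail 2 to 4 mm below the studs' tops. It counts as pressed from 1.5 mm on.
- stud6_top (a point): Top of the domed brass stud on the rail behind gap 6 (numbered from the left as seen from the robot, +y end first): 24 mm across, standing 8 mm proud of the rail, at x = 72 mm, z = 58 mm of the rack when up.
- stud6 (a joint): How far stud 6 is pressed down, m: 0 up, 0.007 fully down; springs back, about 0.4 N at first and 3.2 N at the bottom. Its rounded top also rides down under a fingertip sliding along the rail 2 to 4 mm below the studs' tops. It counts as pressed from 1.5 mm on.
- block: The loose part: beechwood carrier block 62 mm long (x), 30 mm wide (y), 26 mm high, about 90 g, with a brass wardrobe key let into its top (standing 2 mm above it, bow towards -x). Origin: centre of its underside; x along its length. It lies on the rack's ledge in front of the dividers with its length roughly along the gaps.
- bell: Bronze counter bell, 80 mm across, 62 mm high, loose on the bench just beyond one end of the rack (either end). Origin: centre of its underside, z up. It marks the end to count from.
- tin: Round metal tin, 66 mm across, 60 mm high, loose on the bench just beyond the rack's other end. Origin: centre of its underside.
- mallet: Beechwood mallet lying on the bench at the left: handle 24 mm thick from x = -160 to +80 mm, head 60 x 100 x 60 mm (x, y, z) centred at x = +100 mm. Origin on the bench level, x towards the head.
- key_ring: Large nickel key ring, 118 mm across, 8 mm high, with three brass keys reaching 120 mm from its centre, lying on the bench at the right. Origin: centre of the ring, underside.
Things that resemble listed ones, but are neither listed nor needed, are in the scene too. Of the things like the block, leave any that is red; of the rest the smaller one is meant. Of the things that look like the bell, the smaller one is meant.

How it is judged (in metres and radians):
On the way, in this order (a step that is already met when the one before it is completed fails the run):
1. the first stud from the bell's end is pressed down (((y of bell in the frame of rack above 0 m and value of joint stud1 above 0.0015 m) or (y of bell in the frame of rack below 0 m and value of joint stud6 above 0.0015 m))), for 0.02 s.
2. the second stud from the bell's end is pressed down (((y of bell in the frame of rack above 0 m and value of joint stud2 above 0.0015 m) or (y of bell in the frame of rack below 0 m and value of joint stud5 above 0.0015 m))), for 0.02 s.
3. the third stud from the bell's end is pressed down (((y of bell in the frame of rack above 0 m and value of joint stud3 above 0.0015 m) or (y of bell in the frame of rack below 0 m and value of joint stud4 above 0.0015 m))), for 0.02 s.
4. the block is home in the third gap from the bell's end (((y of bell in the frame of rack above 0 m and y of block in the frame of rack between 0.011 and 0.035 m) or (y of bell in the frame of rack below 0 m and y of block in the frame of rack between -0.035 and -0.011 m)) and x of block in the frame of rack above 0.02 m and z of block in the frame of rack below 0.014 m and angle between the x axis of block and the x axis of rack, either way round below 0.2 rad), for 0.2 s.
At the end, for the whole second after the job is handed in: The block lies flat on the ledge in the third gap from the bell's end (within 12 mm of its centre line, turned less than 0.2 rad), within 6 mm of fully home, at rest; bell, tin, mallet and key ring within 20 mm of where they began (all of step 4 and linear speed of block below 0.02 m/s and distance of each of bell, tin, mallet, key_ring from where it was at the start of the episode below 0.02 m); the robot touches nothing.
It fails at once if a stud beyond the third is pressed more than 2.5 mm ((y of bell in the frame of rack above 0 m and value of joint any of stud4, stud5, stud6 above 0.0025 m) or (y of bell in the frame of rack below 0 m and value of joint any of stud1, stud2, stud3 above 0.0025 m)).
It fails at once if the block is lifted more than 12 mm off the ledge (z of block in the frame of rack above 0.022 m).
It fails at once if the block is tipped more than 0.4 rad (angle between block's own z axis and vertical above 0.4 rad).
It fails at once if the bell, tin, mallet or key ring is moved more than 20 mm or lifted (distance of any of bell, tin, mallet, key_ring from where it was at the start of the episode above 0.02 m).
It also fails if it takes over 64 s, if anything falls off the work surface, if the arm or the gripper's body presses on something with over 40 N, if the wrist force passes 120 N, or if a joint passes its speed limit or range.

## Working session

There is one attempt and no reset: what is moved stays moved. The work goes in short steps, Python scripts to look and compute and a shell command to move; the robot and the scene stay as the last step left them, time stands still between calls to the robot, and variables do not carry over. Pictures are saved under pics/ and viewed, about 8 in all and at most 12, crops included, and the job is handed in when it is done.

```bash
mkdir -p pics
cat > h.py <<'E'
import numpy as np, cv2
from plant import r
def K(n):
    i=r.camera_info(n); f=210/np.tan(np.radians(i["fovy"])/2); return f,i["cx"],i["cy"],np.array(i["camera_from_world"])
def cloud(n,d):
    f,cx,cy,T=K(n); v,u=np.mgrid[0:420,0:560]
    P=np.stack([(u-cx)/f*d,(v-cy)/f*d,d,np.ones_like(d)],-1)
    W=(P@np.linalg.inv(T).T)[...,:3]; W[d==0]=np.nan; return W
E
python3 - <<'E'
from h import *
for n in ["top","side"]:
    p,d=r.capture(n); cv2.imwrite(f"pics/{n}0.png",p); np.save(f"{n}0.npy",cloud(n,d))
    W=np.load(f"{n}0.npy")
    for q in ["rack","block","bell","tin","mallet","key_ring","stud1"]:
        for m in r.masks_of(q,n)[:4]:
            print(n,q,round(m["score"],2),np.round(m["rect"]),np.round(np.nanmedian(W[m["pixels"]],axis=0),3),m["pixels"].sum())
print(r.get_state())
E
```

```text
top rack 0.83 [229. 143. 339. 227.] [ 0.572 -0.006  0.011] 7738
top block 0.95 [279. 244. 305. 272.] [ 0.376 -0.04   0.034] 448
top block 0.66 [278. 190. 300. 216.] [ 0.515 -0.021  0.036] 290
top block 0.64 [218. 255. 245. 273.] [0.357 0.122 0.026] 266
top bell 0.92 [355. 163. 388. 194.] [ 0.586 -0.241  0.036] 719
top bell 0.75 [408. 150. 449. 190.] [ 0.61  -0.376  0.054] 1365
top bell 0.21 [231. 140. 344. 224.] [ 0.572 -0.006  0.011] 7854
top tin 0.66 [187. 141. 213. 172.] [0.629 0.21  0.059] 628
top mallet 0.78 [ 50. 173. 127. 284.] [0.375 0.49  0.043] 2220
top mallet 0.7 [294. 150. 297. 157.] [ 0.643 -0.04   0.055] 32
top mallet 0.6 [185. 141. 214. 172.] [0.627 0.209 0.059] 596
top key_ring 0.79 [409. 211. 472. 273.] [ 0.41  -0.42   0.007] 701
top stud1 0.61 [310. 153. 318. 157.] [ 0.639 -0.085  0.055] 63
top stud1 0.52 [291. 146. 303. 160.] [ 0.643 -0.038  0.054] 68
top stud1 0.49 [238. 142. 246. 153.] [0.653 0.099 0.055] 63
side rack 0.71 [224. 180. 310. 273.] [0.579 0.026 0.012] 5357
side block 0.89 [331. 208. 352. 233.] [ 0.381 -0.024  0.032] 431
side block 0.74 [336. 250. 361
[... 557 characters left out ...]
. 228. 242. 233.] [0.651 0.056 0.055] 32
{'time_s': 0.8, 'joints': array([-6.03273837e+01,  2.05428873e+01,  6.80989423e-01, -6.61345889e-04,
       -7.01367343e+01, -1.65041290e+01]), 'qd': array([ 0.16774037,  0.00379624, -0.01677116,  0.10901438,  0.03361343,
        0.00740683]), 'joint_torque': array([-4.14161595e-04, -5.82284725e+01,  2.93287110e+01,  7.00238362e+00,
        1.25840813e-02, -1.99532610e-05]), 'tcp_pos': array([ 0.15371627, -0.65722466,  0.19869101]), 'eef_rot': array([-49.04273768,  89.99849739, -35.87447514]), 'contact_force': array([-0.07354384,  1.43878047, -0.43332435]), 'moment': array([-0.03657178,  0.00801809,  0.0116229 ]), 'gripper_width': 0.08764331716164948}
```

View pics/top0.png

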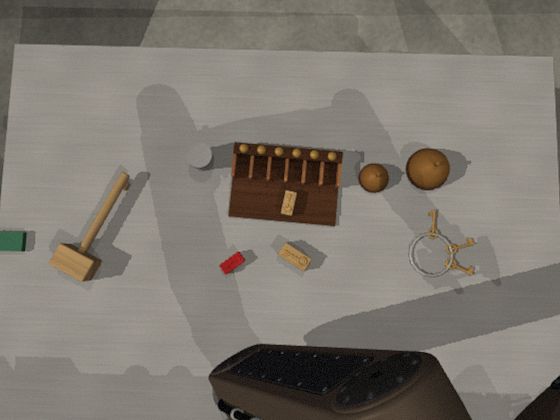

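View pics/side0.png

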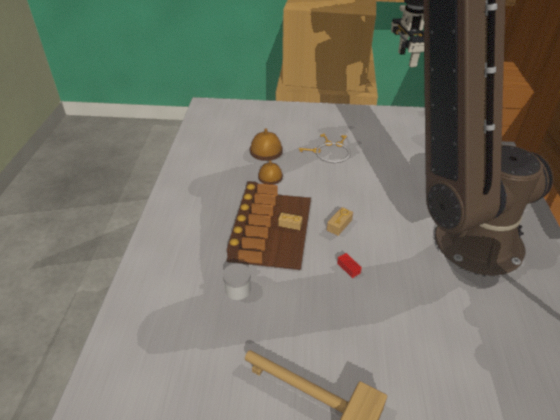

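The block look-alikes are the ledge block at (289,203), the larger beech block at (294,256) and the red one at (232,263). The ledge block is meant, as the smaller one that isn't red. The bells are at (373,178) and (428,169); the small one counts, and it stands at the right (-y) end. So the studs are 6, 5, 4 and the gap is 4, at y=-23 mm. Next I'll move above the rack for a close look.

```bash
cat >> h.py <<'E'
from scipy.spatial.transform import Rotation as R
def Rt(s=None):
    s=s or r.get_state(); return R.from_euler("xyz",s["eef_rot"],degrees=True).as_matrix()
def go(x,y,z,yaw=None):
    "shift in tool axes, cm; yaw = wanted world direction (deg) of the jaw axis mod 180"
    s=r.get_state(); M=Rt(s); d=np.array([x,y,z])-s["tcp_pos"]
    print("pos",np.round(s["tcp_pos"],4),"F",np.round(s["contact_force"],1),"t",round(s["time_s"],2))
    print("tool axes x,y,z in world:",np.round(M.T,3).tolist())
    print("shift cm",np.round(M.T@d*100,2))
    if yaw is not None:
        a=np.degrees(np.arctan2(M[1,1],M[0,1])); e=(yaw-a+90)%180-90
        print("jaw yaw",round(a,2),"turn rx rad",round(np.radians(-e),3))
def fit(W,p):pass
E
python3 - <<'E'
from h import *
W=np.load("top0.npy"); 
p=cv2.imread("pics/top0.png")
# studs
z=W[...,2]; roi=np.zeros(z.shape,bool); roi[138:165,228:345]=1
m=roi&(z>0.0525)&(z<0.07)
n,l,st,c=cv2.connectedComponentsWithStats(m.astype(np.uint8))
for i in range(1,n):
    if st[i,4]>15: print(st[i,4],np.round(c[i]),np.round(np.nanmean(W[l==i],axis=0),4))
f,cx,cy,T=K("wrist"); C=np.linalg.inv(T); print("cam",np.round(C,3),f)
go(0.50,-0.03,0.33,85)
E
```

```text
48 [243. 148.] [0.653  0.0984 0.0558]
48 [261. 149.] [0.6507 0.0527 0.0558]
50 [279. 151.] [0.6466 0.0066 0.0555]
51 [296. 153.] [ 0.6442 -0.0381  0.0555]
48 [314. 154.] [ 0.641  -0.0842  0.0561]
52 [332. 156.] [ 0.6376 -0.1305  0.0553]
cam [[-0.228  0.938  0.263  0.084]
 [ 0.974  0.22   0.062 -0.675]
 [ 0.001  0.27  -0.963  0.384]
 [ 0.     0.     0.     1.   ]] 305.8676081083214
pos [ 0.1537 -0.6572  0.1987] F [-0.1  1.4 -0.4] t 0.8
tool axes x,y,z in world: [[0.0, -0.0, -1.0], [-0.228, 0.974, -0.0], [0.974, 0.228, 0.0]]
shift cm [-13.13  53.18  48.01]
jaw yaw 103.17 turn rx rad 0.317
```

```bash
python3 -m creep '[[0,0,0,-1.6,2,1.8,100],[0,0,0,-1.6,3.3,3,100],[0,0,0,-1.6,3.3,3,100],[0,0,0,-1.6,3.3,3,0],[0,0,0,-1.6,3.3,3,0],[0,0,0,-1.6,3.3,3,0],[0,0,0,-1.6,3.3,3,0],[0,0,0,-1.6,3.3,3,0]]' 20; python3 -m creep '[[0,0,0,0,3.3,3,0],[0,0,0,0,3.3,3,0],[0,0,0,0,3.3,3,0],[0,0,0,0,3.3,3,0],[0,0,0,0,3.3,3,0],[0,0,0,0,3.3,3,0],[0.1,0,0,0,3.3,3,0],[0.1,0,0,0,2.5,2.3,0]]'; python3 -m creep '[[0.1,0,0,0,0,0,0],[0,0,0,0,0,0,0],[0,0,0,0,0,0,0]]'
python3 - <<'E'
from h import *
go(0.50,-0.03,0.33,86.15)
p,d=r.capture("wrist"); cv2.imwrite("pics/w1.png",p); np.save("w1.npy",cloud("wrist",d))
E
```

```text
time_s: 1.6
tcp_pos: [0.319, -0.3593, 0.3276]
eef_rot: [-35.9, 89.9, -22.7]
contact_force: [1.1, -0.2, -0.2]
gripper_width: 0.0531
time_s: 2.4
tcp_pos: [0.4906, -0.058, 0.3271]
eef_rot: [21.9, 89.9, 23.5]
contact_force: [0.6, -0.2, 0.3]
gripper_width: 0.0007
time_s: 2.7
tcp_pos: [0.4898, -0.0605, 0.3267]
eef_rot: [-21.8, 90.0, -25.7]
contact_force: [-0.2, -1.3, 0.5]
gripper_width: 0.0002
pos [ 0.4898 -0.0605  0.3267] F [-0.2 -1.3  0.5] t 2.7
tool axes x,y,z in world: [[0.0, -0.0, -1.0], [0.067, 0.998, -0.0], [0.998, -0.067, 0.0]]
shift cm [-0.33  3.11  0.81]
jaw yaw 86.15 turn rx rad 0.0
```

View pics/w1.png

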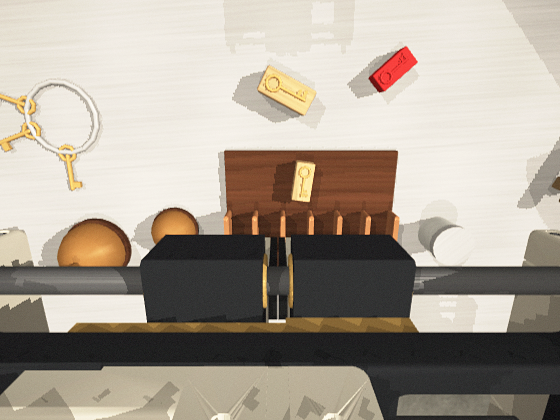

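The close view shows the beech block on the ledge at (303,181), with its bow towards the robot, and the larger one at (287,91). The bell is at (175,225) at the rack's -y end. I'll measure the rack and block.

```bash
cat > m.py <<'E'
from h import *
def rect(W,m):
    P=W[m][:,:2].astype(np.float32); (c,s,a)=cv2.minAreaRect(P*1000); return np.round(c,1),np.round(s,1),round(a,2)
def comp(W,m,seed):
    n,l=cv2.connectedComponents(m.astype(np.uint8)); return l==l[seed[1],seed[0]]
def rackframe(o,yaw,P):
    c,s=np.cos(np.radians(yaw)),np.sin(np.radians(yaw)); d=np.asarray(P)-o; return np.array([c*d[0]+s*d[1],-s*d[0]+c*d[1]])
E
python3 - <<'E'
from m import *
# rack from studs in top view
S=np.array([[.653,.0984],[.6507,.0527],[.6466,.0066],[.6442,-.0381],[.641,-.0842],[.6376,-.1305]])
k=np.polyfit(S[:,1],S[:,0],1); yaw=-np.degrees(np.arctan(k[0])); c=S.mean(0)
x=np.array([np.cos(np.radians(yaw)),np.sin(np.radians(yaw))]); print("top: yaw",yaw,"origin",c-x*.072)
Wt=np.load("top0.npy"); z=Wt[...,2]
m=(z>.029)&(z<.045)
print("top block",rect(Wt,comp(Wt,m,(289,203))))
W=np.load("w1.npy"); z=W[...,2]
print("ledge z",np.nanmedian(z[165:195,240:280]),"bench z",np.nanmedian(z[130:145,330:380]))
m=(z>.029)&(z<.045); mb=comp(W,m,(303,181)); print("wrist block",mb.sum(),rect(W,mb),np.nanmedian(z[mb]))
# front edge of ledge and sides
E_=[];L=[];Rr=[]
for u in range(232,392,4):
    v=[v for v in range(135,175) if z[v,u]>.006][0]; E_.append(W[v,u,:2])
E_=np.array(E_); k=np.polyfit(E_[:,1],E_[:,0],1); yw=-np.degrees(np.arctan(k[0])); print("edge yaw",yw)
for v in range(158,200,4):
    us=[u for u in range(205,420) if z[v,u]>.006 and z[v,u]<.013]; L.append(W[v,us[0],:2]); Rr.append(W[v,us[-1],:2])
mid=(np.mean(L,0)+np.mean(Rr,0))/2; print("width",np.linalg.norm(np.mean(L,0)-np.mean(Rr,0)))
x=np.array([np.cos(np.radians(yw)),np.sin(np.radians(yw))]); ec=np.array([np.polyval(k,mid[1]),mid[1]])
print("wrist origin approx",ec+x*.105+0, mid)
# dividers tops
m=(z>.038)&(z<.05)
n,l,st,ce=cv2.connectedComponentsWithStats(m.astype(np.uint8))
for i in range(1,n):
    if 20<st[i,4] and 200<ce[i][1]<245 and 215<ce[i][0]<405: print(np.round(ce[i]),np.round(np.nanmean(W[l==i],axis=0),4),np.round(np.nanmin(W[l==i][:,0]),4))
E
```

```text
top: yaw -3.8802516441055035 origin [ 0.57368171 -0.01097766]
top block (array([515.9, -21.1]), array([29.6, 62.1]), 78.66)
ledge z 0.009427153165282143 bench z -0.0004574104920188615
wrist block 733 (array([519.3, -22.4]), array([30.2, 62.2]), 78.71) 0.03565973399141381
edge yaw -3.8663444013047426
width 0.28198988741932624
wrist origin approx [ 0.57774744 -0.0155529 ] [ 0.51795687 -0.00847283]
[226. 226.] [ 0.5802 -0.1505  0.0431] 0.5637
[254. 225.] [ 0.5831 -0.1051  0.043 ] 0.5672
[283. 226.] [ 0.5872 -0.0586  0.0434] 0.5703
[311. 226.] [ 0.5893 -0.0134  0.0433] 0.5736
[339. 225.] [0.5922 0.0321 0.0432] 0.5763
[367. 225.] [0.595  0.0778 0.043 ] 0.5796
[395. 228.] [0.6025 0.1234 0.0432] 0.5826
```

```bash
python3 -m creep '[[0.15,0,0,2,0,0,0],[0.15,0,0,2,0,0,0],[0.15,0,0,2,0,0,0],[0.15,0,0,2,0,0,0],[0.15,0,0,2,0,0,0],[0.15,0,0,2,0,0,0],[0.15,0,0,2,0,0,0],[0.15,0,0,2,0,0,0]]'; python3 -m creep '[[0.15,0,0,2,0,0,0],[0.15,0,0,2,0,0,0],[0.071,0,0,0,0,0,0],[0,0,0,0,0,0,0]]'
cat >> h.py <<'E'
O=np.array([.576,-.012]); YAW=-3.87
def gor(xr,yr,z,yaw=None):
    "target in rack frame, mm"
    c,s=np.cos(np.radians(YAW)),np.sin(np.radians(YAW)); p=r.get_state()["tcp_pos"]; d=p[:2]-O
    print("now rack mm",np.round([1e3*(c*d[0]+s*d[1]),1e3*(-s*d[0]+c*d[1]),1e3*p[2]],1))
    go(O[0]+(c*xr-s*yr)/1e3,O[1]+(s*xr+c*yr)/1e3,z/1e3,yaw)
E
python3 -c "
from h import *
gor(72,-146,100,YAW)"
```

```text
time_s: 3.55
tcp_pos: [0.4926, -0.074, 0.166]
eef_rot: [170.5, 88.5, 98.8]
contact_force: [1.3, 1.5, 0.2]
gripper_width: 0.0001
time_s: 3.95
tcp_pos: [0.4948, -0.1318, 0.1157]
eef_rot: [-178.4, 82.0, 93.4]
contact_force: [0.5, -0.2, 0.5]
gripper_width: 0.0004
now rack mm [ -72.9 -125.   115.7]
pos [ 0.4948 -0.1318  0.1157] F [ 0.5 -0.2  0.5] t 3.95
tool axes x,y,z in world: [[-0.008, 0.139, -0.99], [0.999, 0.032, -0.004], [0.031, -0.99, -0.139]]
shift cm [ 1.01 14.22  3.7 ]
jaw yaw 1.81 turn rx rad 0.099
```

```bash
python3 -c "
from h import *
print(np.round(r.get_state()['joints'],1))"
```

```text
[ 1.000e-01  1.150e+01 -2.030e+01 -9.300e+00 -5.900e+01 -1.735e+02]
```

```bash
python3 -m creep '[[-0.15,0,0,0,0,0,0],[-0.15,0,0,0,0,0,0],[-0.15,0,0,0,0,0,0],[-0.15,0,0,0,0,0,0],[0,0,0,0,0,0,0]]'
cat >> h.py <<'E'
def tilt(yaw):
    "rotation vector (tool axes) to vertical with jaw at yaw (deg, full circle)"
    M=Rt(); a=np.radians(yaw); y=np.array([np.cos(a),np.sin(a),0]); x=np.array([0,0,-1.]); N=np.stack([x,y,np.cross(x,y)],1)
    a0=np.degrees(np.arctan2(M[1,1],M[0,1])); b=np.radians(a0); y0=np.array([np.cos(b),np.sin(b),0]); N0=np.stack([x,y0,np.cross(x,y0)],1)
    print("untilt rotvec",np.round(R.from_matrix(M.T@N0).as_rotvec(),3),"then rx",round(-np.radians(yaw-a0),3),"J6",np.round(r.get_state()["joints"][5],1))
E
python3 -c "
from h import *
tilt(180+YAW); gor(72,-146,100,YAW)"
```

```text
time_s: 4.45
tcp_pos: [0.4958, -0.1292, 0.1174]
eef_rot: [145.7, 82.1, 92.4]
contact_force: [-0.4, -0.4, 0.0]
gripper_width: 0.0003
untilt rotvec [ 0.004 -0.114 -0.078] then rx -2.439 J6 -139.0
now rack mm [ -72.1 -122.4  117.4]
pos [ 0.4958 -0.1292  0.1174] F [-0.4 -0.4  0. ] t 4.45
tool axes x,y,z in world: [[-0.006, 0.138, -0.99], [0.802, 0.592, 0.078], [0.597, -0.794, -0.114]]
shift cm [ 1.19  9.31 11.33]
jaw yaw 36.4 turn rx rad 0.703
```

```bash
python3 -m creep '[[0,-0.114,-0.078,0,0,0,0],[0,0,0,0,0,0,0],[-0.15,0,0,0,0,0,0],[-0.15,0,0,0,0,0,0],[-0.15,0,0,0,0,0,0],[-0.15,0,0,0,0,0,0],[-0.15,0,0,0,0,0,0],[-0.15,0,0,0,0,0,0]]';python3 -m creep '[[-0.15,0,0,0,0,0,0],[-0.15,0,0,0,0,0,0],[-0.15,0,0,0,0,0,0],[-0.15,0,0,0,0,0,0],[-0.15,0,0,0,0,0,0],[-0.15,0,0,0,0,0,0],[-0.15,0,0,0,0,0,0],[-0.15,0,0,0,0,0,0]]';python3 -m creep '[[-0.15,0,0,0,0,0,0],[-0.15,0,0,0,0,0,0],[-0.039,0,0,0,0,0,0],[0,0,0,0,0,0,0]]'
python3 -c "
from h import *
tilt(180+YAW); gor(72,-146,100,YAW)"
```

```text
time_s: 5.25
tcp_pos: [0.4958, -0.1291, 0.1171]
eef_rot: [137.0, 89.9, 135.2]
contact_force: [0.3, 0.3, -0.8]
gripper_width: 0.0005
time_s: 6.05
tcp_pos: [0.4958, -0.1291, 0.1171]
eef_rot: [67.8, 89.9, 134.7]
contact_force: [0.3, 0.3, 0.2]
gripper_width: 0.0007
time_s: 6.45
tcp_pos: [0.4958, -0.1291, 0.1171]
eef_rot: [52.0, 89.9, 138.1]
contact_force: [-0.8, 0.1, -0.1]
gripper_width: 0.0006
untilt rotvec [-0.     0.001 -0.001] then rx -0.001 J6 -11.2
now rack mm [ -72.1 -122.3  117.1]
pos [ 0.4958 -0.1291  0.1171] F [-0.8  0.1 -0.1] t 6.45
tool axes x,y,z in world: [[-0.001, 0.001, -1.0], [-0.998, 0.069, 0.001], [0.069, 0.998, 0.001]]
shift cm [  1.68 -14.42  -2.36]
jaw yaw 176.06 turn rx rad -0.001
```

```bash
python3 -m creep '[[0,0,0,0,-2.4,-0.6,0],[0,0,0,0.2,-4,-0.6,0],[0,0,0,0.3,-4,-0.6,0],[0,0,0,0.6,-4,-0.56,0],[0,0,0,2,0,0,0],[0,0,0,2,0,0,0],[0,0,0,0,0,0,0],[0,0,0,0,0,0,0]]'
python3 - <<'E'
from h import *
gor(72,-146,54.7,YAW)
p,d=r.capture("wrist"); cv2.imwrite("pics/w2.png",p)
E
```

```text
time_s: 7.25
tcp_pos: [0.6375, -0.1625, 0.0655]
eef_rot: [85.7, 89.8, 171.7]
contact_force: [-0.8, 0.4, -0.1]
gripper_width: 0.0005
now rack mm [  71.5 -146.    65.5]
pos [ 0.6375 -0.1625  0.0655] F [-0.8  0.4 -0.1] t 7.25
tool axes x,y,z in world: [[-0.003, 0.0, -1.0], [-0.998, 0.069, 0.003], [0.069, 0.998, 0.0]]
shift cm [ 1.08 -0.05  0.  ]
jaw yaw 176.06 turn rx rad -0.001
```

View pics/w2.png

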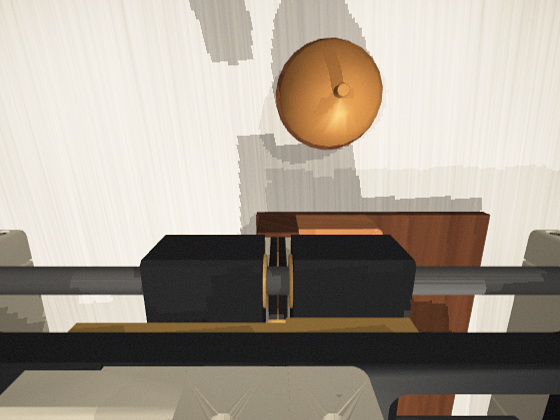

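The fingers, at (278,240), hang over the rail's bell-side end, and the bell at (330,93) is well clear. Next I'll lower and slide.

```bash
python3 -m creep '[[0,0,0,0.5,0,0,0],[0,0,0,0.55,0,0,0],[0,0,0,0,0,0,0],[0,0,0,0,0,0.8,0],[0,0,0,0,0,0.8,0],[0,0,0,0,0,0.8,0],[0,0,0,0,0,0.7,0],[0,0,0,0,0,0,0]]'; python3 -c "
from h import *
gor(72,-27,54.7,YAW)"
```

```text
time_s: 8.1
tcp_pos: [0.6399, -0.1302, 0.0549]
eef_rot: [76.5, 89.9, 162.7]
contact_force: [0.0, 0.9, 0.6]
gripper_width: 0.0004
now rack mm [  71.8 -113.6   54.9]
pos [ 0.6399 -0.1302  0.0549] F [0.  0.9 0.6] t 8.1
tool axes x,y,z in world: [[-0.002, 0.001, -1.0], [-0.998, 0.066, 0.002], [0.066, 0.998, 0.0]]
shift cm [ 0.02 -0.04  8.66]
jaw yaw 176.23 turn rx rad 0.002
```

```bash
python3 -m creep '[[0,0,0,0.1,0,0,0],[0,0,0,0,0,0,0],[0,0,0,0,0,0,0]]'
python3 - <<'E'
from h import *
F=[]
for i in range(6):
    p,d=r.capture("top"); F.append(r.get_state()["contact_force"])
print(np.round(np.mean(F,0),2), np.std(F,0)); gor(72,-27,54,YAW)
W=cloud("top",d)
for u,v in [(243,148),(261,149),(279,151),(296,153),(314,154),(332,156)]: print(np.round(np.nanmax(W[v-3:v+4,u-3:u+4,2]),4),end=" ")
cv2.imwrite("pics/t2.png",cv2.resize(p[120:220,200:360],None,fx=5,fy=5,interpolation=cv2.INTER_CUBIC))
E
```

```text
time_s: 8.4
tcp_pos: [0.6396, -0.1317, 0.0536]
eef_rot: [82.0, 89.9, 168.2]
contact_force: [0.6, -1.2, -0.1]
gripper_width: 0.0004
[ 0.16 -0.04 -0.33] [0.4073612  0.3138628  0.54096285]
now rack mm [  71.6 -115.1   53.7]
pos [ 0.6397 -0.1316  0.0537] F [-0.3 -0.2  0.2] t 8.7
tool axes x,y,z in world: [[-0.002, 0.001, -1.0], [-0.998, 0.067, 0.002], [0.067, 0.998, 0.0]]
shift cm [-0.02 -0.04  8.81]
jaw yaw 176.14 turn rx rad 0.0
0.6001 0.603 0.5809 0.06 0.0615 0.1949
```

Run:
```python
from h import *
p,d=r.capture("side"); cv2.imwrite("pics/s2.png",cv2.resize(p[150:270,200:330],None,fx=5,fy=5,interpolation=cv2.INTER_CUBIC))
```

```text
(no output)
```

View pics/s2.png

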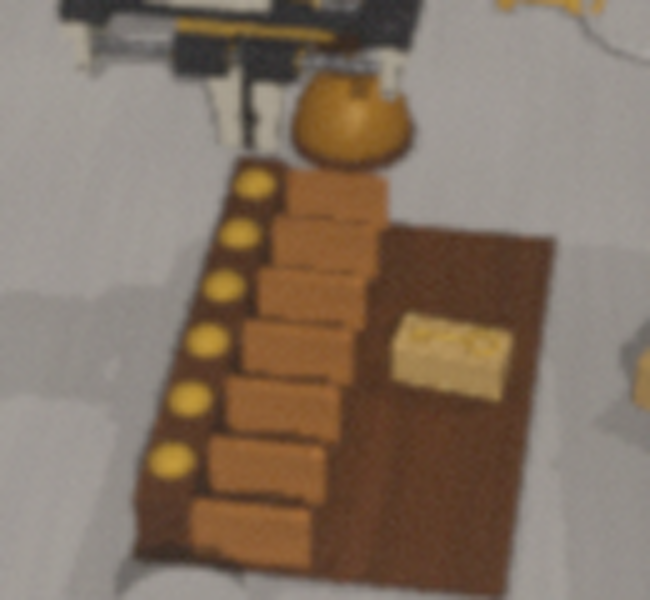

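Run:
```python
from h import *
def pr(n,P):
    f,cx,cy,T=K(n); q=T@np.append(P,1); return np.round([f*q[0]/q[2]+cx,f*q[1]/q[2]+cy],1)
for P in [r.get_state()["tcp_pos"],[.6376,-.1305,.058],[.653,.0984,.058]]:
    print(pr("side",P),pr("top",P))
p,d=r.capture("side"); W=cloud("side",d)
for c,v in [((228,145)),((265,140)),((255,185)),((240,235)),((172,461))]:
    u,w=200+c//5,150+v//5; print((u,w),np.round(W[w,u],4))
```

```text
[250.7 185.3] [332.  155.4]
[251.3 184.4] [331.7 155.8]
[234.8 239.4] [243.1 147.8]
(245, 179) [ 0.6548 -0.1278  0.0787]
(253, 178) [ 0.63   -0.1174  0.0918]
(251, 187) [ 0.6378 -0.1238  0.0536]
(248, 197) [ 0.6402 -0.0731  0.0576]
(234, 242) [0.654  0.1058 0.056 ]
```

Run:
```python
from h import *
p,d=r.capture("side"); W=cloud("side",d)
for v in range(172,192):
    print(v,[f"{int(1000*W[v,u,0])},{int(1000*W[v,u,1])},{int(1000*W[v,u,2])}" for u in range(244,258,2)])
cv2.imwrite("pics/s3.png",cv2.resize(p[160:200,225:280],None,fx=12,fy=12,interpolation=cv2.INTER_NEAREST))
```

```text
172 ['655,-123,107', '649,-120,109', '644,-121,108', '638,-122,108', '632,-123,108', '626,-118,112', '623,-136,98']
173 ['655,-118,106', '650,-121,104', '644,-124,103', '638,-122,104', '633,-123,104', '626,-118,108', '623,-138,94']
174 ['656,-124,99', '649,-118,104', '644,-121,102', '638,-120,103', '633,-122,102', '626,-115,107', '623,-135,92']
175 ['656,-122,96', '650,-122,97', '644,-120,99', '639,-126,95', '632,-118,101', '627,-120,100', '623,-135,88']
176 ['656,-120,94', '650,-119,96', '644,-119,96', '639,-123,93', '632,-117,98', '626,-116,99', '638,-249,-1']
177 ['656,-122,89', '650,-120,91', '644,-122,90', '639,-122,90', '633,-122,91', '627,-118,94', '638,-244,-1']
178 ['656,-124,84', '650,-120,88', '644,-119,89', '638,-119,89', '633,-118,90', '626,-114,94', '636,-235,1']
179 ['674,-230,-1', '651,-123,82', '661,-227,1', '638,-118,86', '633,-121,84', '627,-118,87', '636,-231,0']
180 ['673,-222,1', '667,-225,0', '660,-222,2', '639,-120,81', '648,-227,-1', '642,-226,0', '636,-231,-2']
181 ['672,-217,1', '666,-216,2', '650,-157,48', '645,-160,46', '648,-221,0', '641,-219,1', '635,-2
[... 401 characters left out ...]
635,-131,55', '630,-135,52', '625,-142,47']
186 ['670,-198,-3', '653,-131,50', '647,-128,53', '640,-122,58', '635,-126,55', '629,-129,53', '624,-137,46']
187 ['669,-188,0', '653,-127,49', '646,-122,54', '641,-125,51', '635,-125,52', '629,-127,51', '624,-135,45']
188 ['668,-186,-1', '652,-120,52', '646,-121,51', '640,-122,50', '634,-122,51', '629,-125,49', '624,-136,40']
189 ['668,-181,-2', '652,-119,48', '645,-117,50', '639,-116,52', '633,-114,54', '629,-123,46', '624,-133,39']
190 ['667,-173,0', '651,-112,50', '645,-115,48', '639,-114,49', '634,-118,47', '628,-117,48', '625,-137,32']
191 ['666,-168,0', '650,-110,48', '644,-109,49', '639,-111,48', '633,-108,51', '628,-114,46', '624,-130,34']
```

View pics/s3.png

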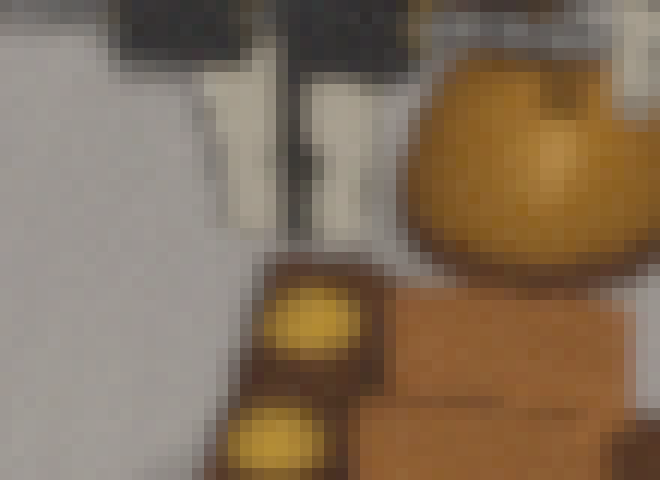

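The viewed crops show the fingertips at about (248,180) in the side image. With the gripper shut they really end at z≈0.08, some 25 mm above the reported TCP, and all six studs are still up. I'll find the true tip height by gentle contact on stud 6.

```bash
cat > f.py <<'E'
from h import *
F=[]
for i in range(5): r.capture("top"); F.append(r.get_state()["contact_force"])
print("F",np.round(np.mean(F,0),2)); gor(72,-115,50)
E
python3 -m creep '[[0,0,0,0.5,0,0,0],[0,0,0,0.5,0,0,0],[0,0,0,0.5,0,0,0],[0,0,0,0.3,0,0,0],[0,0,0,0,0,0,0],[0,0,0,0,0,0,0]]'; python3 f.py
python3 -m creep '[[0,0,0,0.3,0,0,0],[0,0,0,0,0,0,0]]'; python3 f.py;python3 -m creep '[[0,0,0,0.3,0,0,0],[0,0,0,0,0,0,0]]'; python3 f.py
```

```text
time_s: 9.45
tcp_pos: [0.6397, -0.1315, 0.0356]
eef_rot: [83.7, 89.9, 169.8]
contact_force: [-0.1, -0.5, 0.3]
gripper_width: 0.0006
F [-0.1   0.09  0.09]
now rack mm [  71.8 -114.9   36. ]
pos [ 0.6398 -0.1315  0.036 ] F [-0.   0.4  0.5] t 9.7
tool axes x,y,z in world: [[-0.002, 0.001, -1.0], [-0.998, 0.067, 0.002], [0.067, 0.998, 0.0]]
shift cm [-1.4  -0.02 -0.01]
time_s: 9.9
tcp_pos: [0.6393, -0.1314, 0.0324]
eef_rot: [81.3, 89.8, 167.4]
contact_force: [-0.2, 0.0, 0.7]
gripper_width: 0.0001
F [0.13 0.03 0.28]
now rack mm [  71.6 -114.9   32.8]
pos [ 0.6397 -0.1315  0.0328] F [0.7 0.  0.1] t 10.15
tool axes x,y,z in world: [[-0.002, 0.001, -1.0], [-0.998, 0.067, 0.002], [0.067, 0.998, 0.0]]
shift cm [-1.72 -0.04 -0.01]
time_s: 10.35
tcp_pos: [0.6396, -0.1315, 0.0294]
eef_rot: [80.3, 89.9, 166.4]
contact_force: [0.1, -1.2, 0.9]
gripper_width: 0.0005
F [ 0.13 -0.26  0.6 ]
now rack mm [  71.6 -114.9   29.8]
pos [ 0.6397 -0.1315  0.0298] F [ 0.6 -0.7  1.1] t 10.6
tool axes x,y,z in world: [[-0.002, 0.001, -1.0], [-0.998, 0.067, 0.002], [0.067, 0.998, 0.0]]
shift cm [-2.02 -0.04 -0.01]
```

```bash
python3 -m creep '[[0,0,0,0.2,0,0,0],[0,0,0,0,0,0,0]]'; python3 f.py|head -2;python3 -m creep '[[0,0,0,0.2,0,0,0],[0,0,0,0,0,0,0]]'; python3 f.py|head -2;python3 -m creep '[[0,0,0,0.1,0,0,0],[0,0,0,0,0,0,0]]'; python3 f.py|head -2
```

```text
time_s: 10.8
tcp_pos: [0.6397, -0.1315, 0.0276]
eef_rot: [81.1, 89.9, 167.2]
contact_force: [0.5, 0.6, 1.7]
gripper_width: 0.0007
F [0.26 0.04 1.06]
now rack mm [  71.6 -114.9   27.9]
time_s: 11.25
tcp_pos: [0.6397, -0.1315, 0.0256]
eef_rot: [80.4, 89.9, 166.6]
contact_force: [0.2, -0.2, 1.8]
gripper_width: 0.0003
F [ 0.31 -0.15  2.06]
now rack mm [  71.6 -114.9   25.8]
time_s: 11.7
tcp_pos: [0.6397, -0.1315, 0.0247]
eef_rot: [80.0, 89.9, 166.2]
contact_force: [-0.2, 0.5, 2.9]
gripper_width: 0.0003
F [-0.26  0.42  2.33]
now rack mm [  71.6 -114.9   24.8]
```

True tip is about 28 mm above the reported TCP, and stud 6 is now pressed about 5 mm. I'll raise 2 mm and slide over studs 5 and 4.

```bash
python3 -m creep '[[0,0,0,-0.2,0,0,0],[0,0,0,0,0,0,0],[0,0,0,0,0,1,0],[0,0,0,0,0,1,0],[0,0,0,0,0,1,0],[0,0,0,0,0,1,0],[0,0,0,0,0,0.6,0],[0,0,0,0,0,0,0]]'; python3 f.py
```

```text
time_s: 12.75
tcp_pos: [0.643, -0.0842, 0.0269]
eef_rot: [70.5, 89.9, 156.8]
contact_force: [0.3, 1.6, 1.4]
gripper_width: 0.0004
F [0.17 0.81 0.94]
now rack mm [ 71.7 -68.9  26.8]
pos [ 0.6429 -0.0856  0.0268] F [-0.  -0.4  1.4] t 13.0
tool axes x,y,z in world: [[-0.002, 0.001, -1.0], [-0.998, 0.067, 0.002], [0.067, 0.998, 0.001]]
shift cm [-2.32 -0.03 -4.61]
```

```bash
python3 -m creep '[[0,0,0,0.15,0,0,0],[0,0,0,0,0,0,0]]'; python3 f.py|head -2; python3 -m creep '[[0,0,0,-0.1,0,0,0],[0,0,0,0,0,1,0],[0,0,0,0,0,1,0],[0,0,0,0,0,1,0],[0,0,0,0,0,1,0],[0,0,0,0,0,0.3,0],[0,0,0,0.1,0,0,0],[0,0,0,0,0,0,0]]'; python3 f.py|head -2
```

```text
time_s: 13.2
tcp_pos: [0.6429, -0.0857, 0.0252]
eef_rot: [76.0, 89.9, 162.1]
contact_force: [0.8, 1.3, 2.1]
gripper_width: 0.0006
F [0.24 1.07 1.97]
now rack mm [ 71.6 -69.   25.4]
time_s: 14.25
tcp_pos: [0.6458, -0.0421, 0.0253]
eef_rot: [64.6, 89.9, 150.7]
contact_force: [-0.2, 1.4, 1.8]
gripper_width: 0.0005
F [0.09 1.49 1.89]
now rack mm [ 71.7 -26.   25.4]
```

Each of the three studs got about 3.8 mm of travel, in order. I'll lift and go to the +y side of the block.

```bash
python3 -m creep '[[0,0,0,-3,0,0,0],[0,0,0,-3,0,0,0],[0,0,0,0,3.3,1.3,0],[0,0,0,0,3.3,1.3,0],[0,0,0,0,3.3,1.3,0],[0,0,0,0,3.3,1.2,0],[0,0,0,0,0,0,0],[0,0,0,0,0,0,0]]'; python3 -c "
from h import *
tilt(180+YAW); gor(-60,25,-7,YAW)
s=K('top')
p,d=r.capture('top'); W=cloud('top',d); print([np.round(np.nanmedian(W[v-1:v+2,u-1:u+2,2]),4) for u,v in [(243,148),(261,149),(279,151),(296,153),(314,154),(332,156)]])"
```

```text
time_s: 15.3
tcp_pos: [0.5172, 0.0171, 0.086]
eef_rot: [72.3, 89.9, 158.5]
contact_force: [1.1, 0.3, 1.0]
gripper_width: 0.0004
untilt rotvec [-0.     0.001 -0.002] then rx 0.001 J6 -27.3
now rack mm [-60.6  25.1  86. ]
pos [0.5172 0.0171 0.086 ] F [1.1 0.3 1. ] t 15.3
tool axes x,y,z in world: [[-0.002, 0.001, -1.0], [-0.998, 0.066, 0.002], [0.066, 0.998, 0.001]]
shift cm [ 9.3  -0.08 -0.01]
jaw yaw 176.21 turn rx rad 0.001
[np.float64(0.5488), np.float64(0.5564), np.float64(0.5555), np.float64(0.5535), np.float64(0.0577), np.float64(0.0573)]
```

```bash
python3 -m creep '[[0,0,0,3,0,0,0],[0,0,0,2.5,0,0,0],[0,0,0,1.5,0,0,0],[0,0,0,1.2,0,0,0],[0,0,0,0.6,0,0,0],[0,0,0,0.3,0,0,0],[0,0,0,0.2,0,0,0],[0,0,0,0,0,0,0]]'; python3 -c "
from h import *
gor(-60,1.5,-7,YAW)
p,d=r.capture('side'); cv2.imwrite('pics/s4.png',cv2.resize(p[160:260,215:345],None,fx=5,fy=5,interpolation=cv2.INTER_CUBIC))"
```

```text
time_s: 16.15
tcp_pos: [0.5176, 0.0172, -0.0071]
eef_rot: [68.7, 89.9, 154.8]
contact_force: [-0.5, -0.8, 0.0]
gripper_width: 0.0004
now rack mm [-60.2  25.2  -7.1]
pos [ 0.5176  0.0172 -0.0071] F [-0.5 -0.8  0. ] t 16.15
tool axes x,y,z in world: [[-0.002, 0.001, -1.0], [-0.998, 0.067, 0.002], [0.067, 0.998, 0.001]]
shift cm [-0.01 -0.02 -2.37]
jaw yaw 176.15 turn rx rad 0.0
```

View pics/s4.png

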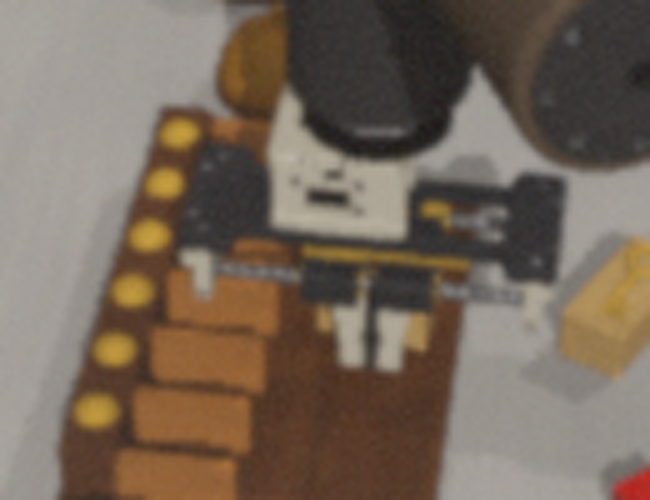

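The fingers at crop (368,340) stand on the ledge beside the block's +y side. I'll check how high the gripper's end bracket at (203,280) is above the dividers.

Run:
```python
from h import *
p,d=r.capture("side"); W=cloud("side",d)
for v in range(208,224): print(v,[tuple((1000*W[v,u]).astype(int).tolist()) for u in (253,255,256,257,259)])
print("finger",[tuple((1000*W[v,285]).astype(int).tolist()) for v in range(226,238)])
```

```text
208 [(609, 48, 124), (604, 49, 124), (601, 52, 127), (598, 53, 129), (593, 54, 130)]
209 [(609, 52, 123), (604, 49, 122), (602, 49, 122), (599, 50, 122), (593, 55, 127)]
210 [(609, 52, 121), (604, 49, 118), (602, 49, 118), (599, 50, 119), (594, 52, 122)]
211 [(609, 52, 117), (604, 51, 117), (602, 50, 116), (600, 45, 111), (598, 16, 86)]
212 [(609, 52, 113), (604, 49, 111), (602, 51, 113), (600, 46, 109), (596, 37, 102)]
213 [(625, -56, 12), (605, 49, 108), (602, 52, 111), (600, 46, 106), (595, 42, 102)]
214 [(620, -21, 41), (605, 49, 105), (602, 49, 104), (600, 46, 102), (595, 42, 99)]
215 [(619, -14, 43), (605, 51, 103), (602, 51, 103), (600, 46, 98), (603, -16, 42)]
216 [(619, -10, 43), (604, 54, 102), (602, 50, 99), (600, 45, 94), (603, -13, 41)]
217 [(619, -10, 39), (605, 49, 94), (602, 50, 95), (600, 46, 92), (602, -8, 42)]
218 [(619, -8, 37), (605, 49, 91), (603, 49, 91), (601, 44, 86), (602, -10, 36)]
219 [(619, -10, 32), (605, 50, 88), (602, 51, 89), (608, -8, 34), (602, -7, 35)]
220 [(619, -10, 28), (614, -9, 29), (611, -9, 29), (608, -8, 30), (603, -10, 29)]
221 [(619, -10, 24), (614, -9, 25), (611, -8, 26), (608, -10, 25), (603, -9, 26)]
222 [(619, -10, 21), (614, -9, 22), (611, -8, 23), (608, -9, 22), (603, -8, 23)]
223 [(620, -11, 15), (614, -12, 15), (611, -10, 17), (608, -9, 18), (603, -13, 15)]
finger [(529, 25, 45), (528, 27, 44), (528, 26, 39), (528, 27, 36), (528, 30, 35), (528, 28, 30), (528, 26, 24), (529, 13, 8), (529, 16, 7), (528, 19, 6), (528, 28, 11), (528, 31, 10)]
```

```bash
python3 -m creep '[[0,0,0,0,0,-0.4,0],[0,0,0,0,0,-0.4,0],[0,0,0,0,0,-0.4,0],[0,0,0,0,0,-0.3,0],[0,0,0,0,0,-0.3,0],[0,0,0,0,0,-0.3,0],[0,0,0,0,0,-0.25,0],[0,0,0,0,0,0,0]]'; python3 f.py|head -2; python3 -m creep '[[0,0,0,0,0,1,0],[0,0,0,-3,0,1,0],[0,0,0,-5,0,0,0],[0,0,0,-5,0,0,0],[0,0,0,-5,0,0,0],[0,0,0,0,0,0,0],[0,0,0,0,0,0,0]]'
python3 - <<'E'
from m import *
gor(-110,-23,100,YAW)
p,d=r.capture("top"); W=cloud("top",d); ms=r.masks_of("block","top")
for m in ms[:4]: print(m["score"],np.round(m["rect"]))
z=W[...,2]; m=(z>.03)&(z<.045); m[:, :270]=0; m[:,310:]=0;m[:178]=0;m[222:]=0
print(m.sum(),rect(W,m)); c=rect(W,m)[0]/1000; print("rack mm (top cal)",1000*rackframe(np.array([.5737,-.011]),YAW,c))
cv2.imwrite("pics/t3.png",p)
E
```

```text
time_s: 17.05
tcp_pos: [0.5156, -0.0067, -0.0074]
eef_rot: [83.5, 89.9, 169.6]
contact_force: [0.4, -0.0, 0.3]
gripper_width: 0.0002
F [-0.02 -0.09  0.13]
now rack mm [-60.7   1.5  -7.5]
time_s: 18.0
tcp_pos: [0.518, 0.0145, 0.1741]
eef_rot: [-18.5, 89.9, 67.7]
contact_force: [-0.1, -1.2, -1.5]
gripper_width: 0.0004
now rack mm [-59.6  22.5 174.1]
pos [0.518  0.0145 0.1741] F [-0.1 -1.2 -1.5] t 18.0
tool axes x,y,z in world: [[0.001, 0.002, -1.0], [-0.998, 0.067, -0.001], [0.067, 0.998, 0.002]]
shift cm [ 7.39  5.05 -4.56]
jaw yaw 176.17 turn rx rad 0.001
0.85 [220. 254. 247. 274.]
0.71 [286. 190. 298. 216.]
0.6 [280. 241. 308. 269.]
0.19 [355. 164. 388. 194.]
175 (array([533. , -40.4]), array([26. , 96.6]), 79.31)
rack mm (top cal) [-38.6229029  -32.07992162]
```

```bash
python3 -m creep '[[0.15,0,0,0,0,0,0],[0.15,0,0,0,0,0,0],[0.15,0,0,0,0,0,0],[0.15,0,0,0,0,0,0],[0.15,0,0,0,0,0,0],[0.15,0,0,0,0,0,0],[0.15,0,0,0,0,0,0],[0.15,0,0,0,0,0,0]]'; python3 -m creep '[[0.15,0,0,0,0,0,0],[0.15,0,0,0,0,0,0],[0.071,0,0,0,0,0,0],[0,0,0,0,-1.5,-2.6,0],[0,0,0,0,-1.5,-2.7,0],[0,0,0,0,-1.55,-2.7,0],[0,0,0,0,0,0,0],[0,0,0,0,0,0,0]]'
python3 - <<'E'
from m import *
tilt(90+YAW); gor(-115,-23,-7,90+YAW)
p,d=r.capture("wrist"); W=cloud("wrist",d); cv2.imwrite("pics/w3.png",p)
z=W[...,2]
for m in r.masks_of("block","wrist")[:4]:
    mm=m["pixels"]&(z>.03)&(z<.045); 
    if mm.sum()>50: print(m["score"],np.round(m["rect"]),rect(W,mm),np.round(1000*rackframe(np.array([.5776,-.0126]),YAW,rect(W,mm)[0]/1000),1))
E
```

```text
time_s: 18.9
tcp_pos: [0.5164, 0.0134, 0.1707]
eef_rot: [169.8, 89.7, -173.1]
contact_force: [-1.0, 0.7, -0.3]
gripper_width: 0.0003
time_s: 19.7
tcp_pos: [0.4339, -0.0267, 0.172]
eef_rot: [-177.2, 89.8, 178.9]
contact_force: [0.6, 0.8, 0.3]
gripper_width: 0.0003
untilt rotvec [-0.    -0.003  0.   ] then rx 0.0 J6 -116.4
now rack mm [-140.7  -24.2  172. ]
pos [ 0.4339 -0.0267  0.172 ] F [0.6 0.8 0.3] t 19.7
tool axes x,y,z in world: [[-0.003, 0.0, -1.0], [0.067, 0.998, -0.0], [0.998, -0.067, -0.003]]
shift cm [17.9   0.13  2.63]
jaw yaw 86.13 turn rx rad 0.0
0.76 [221. 104. 305. 172.] (array([380.9, -40. ]), array([81.1, 39.3]), 58.89) [-194.4  -40.6]
0.62 [263. 228. 293. 267.] (array([502.3, -36.5]), array([25.7, 35.6]), 65.55) [-73.5 -28.9]
```

View pics/w3.png

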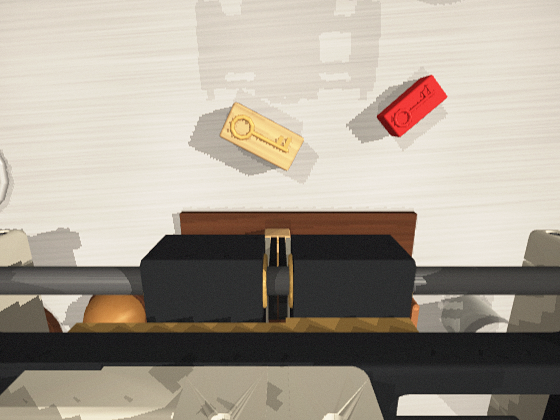

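The wrist view shows the larger block at (262,136) and the red one, while the wanted block is hidden behind the gripper. I'll use the fixed cameras.

Run:
```python
from m import *
for n in ["side","top"]:
    p,d=r.capture(n); W=cloud(n,d); z=W[...,2]; cv2.imwrite(f"pics/{n}5.png",p)
    for m in r.masks_of("block",n)[:4]:
        mm=m["pixels"]&(z>.031)&(z<.045)
        if mm.sum()>30: c=rect(W,mm); print(n,round(m["score"],2),np.round(m["rect"]),mm.sum(),c,np.round(1000*rackframe(O,YAW,c[0]/1000),1))
s=cv2.resize(cv2.imread("pics/side5.png")[160:260,215:345],None,fx=3,fy=3); t=cv2.resize(cv2.imread("pics/top5.png")[130:230,215:345],None,fx=3,fy=3)
cv2.imwrite("pics/c5.png",np.hstack([s,t]))
```

```text
side 0.92 [331. 209. 355. 231.] 243 (array([378.6, -36.9]), array([82.5, 39.8]), 58.36) [-195.3  -38.2]
side 0.88 [277. 210. 302. 226.] 159 (array([518.2, -33.1]), array([35.5, 59.9]), 85.93) [-56.2 -25. ]
top 0.79 [284. 253. 308. 273.] 258 (array([371.8, -47.7]), array([59.8, 38.7]), 59.54) [-201.3  -49.4]
top 0.48 [ 48. 172. 128. 281.] 858 (array([452.5, 483. ]), array([ 92.1, 291. ]), 73.46) [-156.6  485.5]
```

View pics/c5.png

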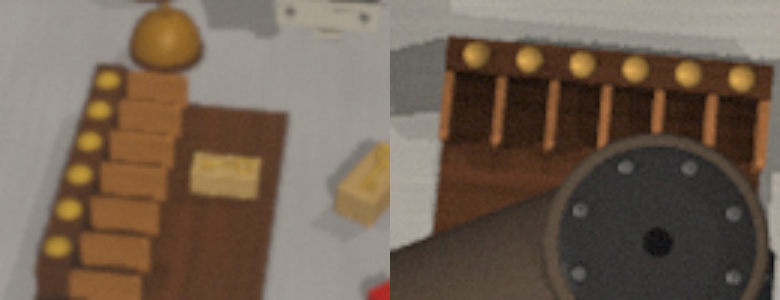

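Side view: the block at left-crop (225,175) is square to the gaps, near rack (-56,-24). I'll descend behind it.

```bash
python3 -m creep '[[0,0,0,3,0.1,1.3,0],[0,0,0,4,0,1.3,0],[0,0,0,4,0,0,0],[0,0,0,3,0,0,0],[0,0,0,2,0,0,0],[0,0,0,1.2,0,0,0],[0,0,0,0.7,0,0,0],[0,0,0,0,0,0,0]]'; python3 -c "
from h import *
tilt(90+YAW); gor(-15,-23,-7,90+YAW)"
```

```text
time_s: 20.8
tcp_pos: [0.4598, -0.0273, -0.0072]
eef_rot: [-173.5, 89.8, -177.4]
contact_force: [-0.4, 0.7, -0.2]
gripper_width: 0.0005
untilt rotvec [-0.    -0.004  0.   ] then rx 0.0 J6 -114.9
now rack mm [-115.   -23.1   -7.2]
pos [ 0.4598 -0.0273 -0.0072] F [-0.4  0.7 -0.2] t 20.8
tool axes x,y,z in world: [[-0.004, -0.0, -1.0], [0.067, 0.998, -0.0], [0.998, -0.067, -0.004]]
shift cm [-0.06  0.01 10.  ]
jaw yaw 86.14 turn rx rad 0.0
```

```bash
python3 -m creep '[[0,0,0,0,0,0.7,0],[0,0,0,0,0,0.8,0],[0,0,0,0,0,0.8,0],[0,0,0,0,0,0.8,0],[0,0,0,0,0,0.8,0],[0,0,0,0,0,0.8,0],[0,0,0,0,0,0.8,0],[0,0,0,0,0,0,0]]'
cat > b.py <<'E'
from m import *
p,d=r.capture("side"); W=cloud("side",d); z=W[...,2]; cv2.imwrite("pics/sx.png",p)
for m in r.masks_of("block","side")[:3]:
    mm=m["pixels"]&(z>.031)&(z<.045)
    if mm.sum()>30: c=rect(W,mm); print(round(m["score"],2),np.round(m["rect"]),mm.sum(),c,np.round(1000*rackframe(O,YAW,c[0]/1000),1))
E
python3 b.py; python3 f.py|head -2
```

```text
time_s: 21.6
tcp_pos: [0.5165, -0.0308, -0.0064]
eef_rot: [157.7, 89.9, 153.9]
contact_force: [-0.2, 0.0, -0.4]
gripper_width: 0.0005
0.72 [329. 208. 355. 232.] 249 (array([377.9, -37.5]), array([83.2, 39.1]), 60.73) [-195.9  -38.8]
0.51 [261. 210. 271. 215.] 36 (array([580.5, -35.8]), array([16.9, 23.6]), 7.23) [  6.1 -23.4]
F [-0.25 -0.4  -0.03]
now rack mm [-59.7 -22.9  -6.3]
```

No contact force and the leading end is in the gap, so I'll keep pushing.

```bash
python3 -m creep '[[0,0,0,0,0,0.7,0],[0,0,0,0,0,0.7,0],[0,0,0,0,0,0.7,0],[0,0,0,0,0,0.7,0],[0,0,0,0,0,0.7,0],[0,0,0,0,0,0.4,0],[0,0,0,0,0,0.2,0],[0,0,0,0,0,0,0]]'; python3 f.py|head -2;  python3 -m creep '[[0,0,0,0,0,0.2,0],[0,0,0,0,0,0,0]]';python3 f.py|head -2
```

```text
time_s: 22.75
tcp_pos: [0.5563, -0.0336, -0.0066]
eef_rot: [167.6, 89.9, 163.7]
contact_force: [-0.6, -0.3, -0.2]
gripper_width: 0.0005
F [0.32 0.05 0.28]
now rack mm [-18.6 -22.9  -6.4]
time_s: 23.2
tcp_pos: [0.558, -0.0337, -0.0065]
eef_rot: [170.6, 89.9, 166.7]
contact_force: [-0.4, -0.5, 1.0]
gripper_width: 0.0004
F [-0.17 -0.15  0.09]
now rack mm [-16.6 -22.9  -6.5]
```

```bash
for i in 1 2; do python3 -m creep '[[0,0,0,0,0,0.15,0],[0,0,0,0,0,0,0]]' >/dev/null;python3 f.py|head -2; done; python3 b.py
```

```text
F [-4.94  1.72  3.42]
now rack mm [-16.6 -23.1  -6.8]
F [-9.31  3.47  6.28]
now rack mm [-16.6 -23.3  -7. ]
0.75 [328. 205. 354. 233.] 247 (array([378.5, -37.7]), array([84.3, 39.7]), 59.53) [-195.3  -39. ]
```

Force rises at x=-16.6 with no motion, which fits the block being home. I'll back off, lift away and check.

```bash
python3 -m creep '[[0,0,0,0,0,-0.5,0],[0,0,0,0,0,-2,0],[0,0,0,-2,0,-3,0],[0,0,0,-4,0,-3,0],[0,0,0,-5,0,-2,0],[0,0,0,-5,0,0,0],[0,0,0,-5,0,0,0],[0,0,0,0,0,0,0]]';python3 -m creep '[[0,0,0,0,5,0,0],[0,0,0,0,5,0,0],[0,0,0,0,5,0,0],[0,0,0,0,5,0,0],[0,0,0,0,5,0,0],[0,0,0,0,0,0,0],[0,0,0,0,0,0,0]]'
python3 - <<'E'
from m import *
L=[]
for n in ["side","top"]:
    p,d=r.capture(n); W=cloud(n,d); z=W[...,2]; 
    L.append(cv2.resize(p[130:260,215:345],None,fx=3,fy=3,interpolation=cv2.INTER_CUBIC))
    for q in ["block","bell","tin","mallet","key_ring"]:
      for m in r.masks_of(q,n)[:3]:
        mm=m["pixels"]
        if q=="block": mm=mm&(z>.031)&(z<.045)
        if mm.sum()>30: c=rect(W,mm); print(n,q,round(m["score"],2),np.round(m["rect"]),np.round(np.nanmedian(W[mm],axis=0),3),c if q=="block" else "", np.round(1000*rackframe(np.array([.5737,-.011]),YAW,c[0]/1000),1) if q=="block" else "")
cv2.imwrite("pics/c6.png",np.hstack(L)); print(r.get_state()["tcp_pos"],r.get_state()["contact_force"],r.get_state()["time_s"])
E
```

```text
time_s: 25.25
tcp_pos: [0.4623, -0.0265, 0.2077]
eef_rot: [19.0, 89.3, 15.2]
contact_force: [1.4, 0.1, -0.3]
gripper_width: 0.0002
time_s: 25.95
tcp_pos: [0.4747, 0.2235, 0.1997]
eef_rot: [-179.4, 89.9, 176.9]
contact_force: [1.0, -0.1, 0.3]
gripper_width: 0.0003
side block 0.84 [333. 206. 354. 236.] [ 0.38  -0.036  0.034] (array([379.8, -37.5]), array([83.4, 39.9]), 57.35) [-191.7  -39.5]
side block 0.56 [250. 208. 273. 221.] [ 0.595 -0.036  0.036] (array([597.5, -36.7]), array([38.4, 65.2]), 72.2) [ 25.5 -24. ]
side bell 0.9 [245. 129. 281. 162.] [ 0.618 -0.36   0.038]  
side bell 0.82 [256. 161. 284. 184.] [ 0.591 -0.226  0.028]  
side tin 0.95 [225. 263. 251. 298.] [0.629 0.228 0.057]  
side mallet 0.82 [243. 350. 385. 418.] [0.392 0.491 0.042]  
side mallet 0.66 [233. 224. 244. 234.] [0.653 0.057 0.052]  
top block 0.97 [277. 245. 306. 271.] [ 0.377 -0.04   0.034] (array([377.3, -39.5]), array([79.3, 38.3]), 59.54) [-194.   -41.7]
top block 0.59 [290. 159. 303. 184.] [ 0.598 -0.038  0.036] (array([598.6, -38. ]), array([29.6, 62.4]), 86.6) [ 26.7 -25.3]
top bell 0.83 [408. 147. 452. 190.] [ 0.61  -0.377  0.053]  
top bell 0.65 [357. 163. 387. 194.] [ 0.587 -0.241  0.035]  
top tin 0.61 [186. 144. 213. 170.] [0.627 0.211 0.059]  
top mallet 0.68 [ 74. 254. 102. 285.] [0.334 0.48  0.055]  
top mallet 0.19 [228. 144. 342. 231.] [ 0.567 -0.007  0.011]  
top key_ring 0.79 [409. 212. 474. 274.] [ 0.41  -0.42   0.007]  
top key_ring 0.38 [237. 144. 247. 153.] [0.654 0.099 0.055]  
top key_ring 0.19 [225. 142. 344. 229.] [ 0.566 -0.006  0.011]  
[0.47495491 0.22209731 0.20034104] [-0.62900315  0.80061491 -0.34908218] 26.55
```

View pics/c6.png

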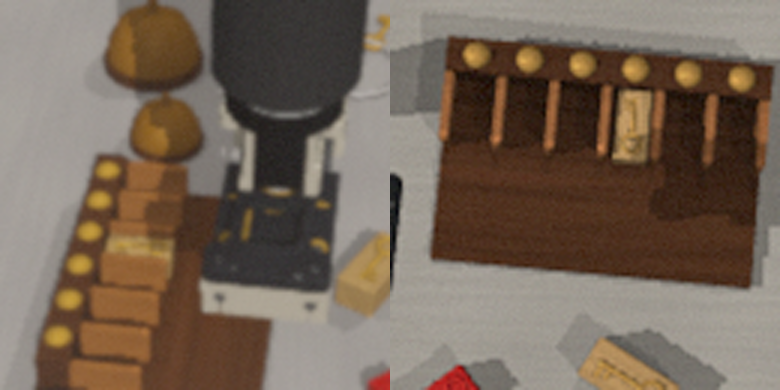

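The block is home in the fourth gap from the left, which is the third from the bell, at rack (26.7, -25). The other things are where they were, and the arm is clear.

```bash
python3 -c "
from h import *
print(np.abs(r.get_state()['qd']).max()); r.close_job()"
```

```text
0.23240349529419194
the job is handed in; nothing more can be done
```

I pressed the first three studs from the small bell's end, in order, then pushed the block home in the third gap. I handed the job in after about 27 s. It reported no verdict.

- **Studs:** the small bell stands at the right end, so these were studs 6, 5 and 4. I estimate each went down about 4–5 mm from the contact force, since their travel can't be read directly. The fingertip lifted at stud 4, before reaching stud 3.
- **Block:** I squared it up with one sideways push, then pushed it in until the force rose with no further movement (about 9 N along the gap). The top camera then put it at x = 26.7 mm, y = -25 mm in the rack frame, against a target of 26 and -23. It was turned less than 1° and lying flat.
- **Other things:** the bell and tin measured within about 2 mm of their first readings in both cameras, and the key ring did so in the top camera. For the mallet, the side camera showed an 8 mm difference. The top camera's last mallet mask covered only the head, so I have no clean comparison there, but the arm never went near it.
- **Robot:** it stood still, clear of everything.

Some readings disagreed along the way:
- **Fingertip height:** with the gripper shut, the fingertips end about 28 mm above the reported TCP. My first stud pass therefore touched nothing. A side view showed this, and I corrected it by gentle contact on stud 6.
- **Last joint's range:** one turn ran into the last joint's range limit and tilted the tool about 8° in free air. I reversed it.
- **Side camera angle:** its final rectangle for the block was off in angle because dividers partly hid it, so I relied on the top view.

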